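# One pump of syrup into the jug

## Task

Lift the steel jug out of the organiser and stand it on the open counter, clear of both the organiser and the syrup pump, and let go so that you can take it afresh by its handle. Then stand it centred under the pump's spout with its handle pointing straight away from the pump, let go, and only then press the pump head fully down and let it spring back up. Never let the jug tip over, and leave the glass, jar, bottle and candle where they are.

Things in the scene. Friction and masses are not known exactly. Their poses are not given: they have to be found in the camera images.
- jug_center (a point): Straight-sided open jug of bare steel, 62 mm in diameter, 85 mm high, wall 3 mm, about 0.16 kg, standing upright. The point is on its axis half-way up (42.5 mm above its foot); z is up its axis, x points to its handle. At the start it stands in front of the organiser, handle inside the organiser's slot. The body can be gripped across its diameter from above, at right angles to the handle.
- jug_handle (a point): The jug's handle: an upright loop of flat steel 12 mm wide (across, along the jug's y) that reaches from the wall out to 84 mm from the jug's axis and from 20 to 74 mm above its foot. The point is the place to pinch it from above: 66 mm from the axis, 60 mm above the jug's foot; same axes as the jug. Under the spout only the handle leaves room for a gripper from above.
- syrup: Syrup bottle of amber glass with a paper band, 74 mm in diameter, in a round steel foot of 82 mm, fixed to the counter; its collar ends 121 mm above the counter. Origin on its axis at counter level, z up; the spout of its pump points along -x.
- pump (a joint): Sprung black pump head on that bottle: 0 when up, 0.020 m when fully down; needs 3 N to start and 10 N at the bottom, and springs back by itself. The spout moves with it.
- pump_top (a point): Centre of the flat top of the pump head, a disc of 42 mm diameter, on the bottle's axis; 168 mm above the counter when up. Press here.
- outlet (a point): Lower end of the spout (12 mm thick), which runs out 85 mm from the bottle's axis at 155 mm height and bends down; the outlet is 110 mm above the counter when up (25 mm over the jug's rim) and 90 mm when the head is down.
- parking (a point): Where the jug stands at the start: counter-level point 87 mm in front (-x) of the organiser's centre, with the organiser's axes.
- organiser: Fixed wooden counter organiser, 100 mm deep (x, from -45 to +55 mm), 184 mm wide (y): two open boxes 75 mm high filled with paper sachets, with a 34 mm wide slot between them that is open to the front (-x) and above, closed behind by a 90 mm high back board. Origin at its centre at counter level.
- jug: The same jug, origin at the centre of its foot.
- tumbler_mid (a point): Drinking glass, 70 mm in diameter, 95 mm high, a bystander; point at half height.
- jar_mid (a point): Glass jar with black lid, 90 mm in diameter, 120 mm high, a bystander; point at half height.
- cola_mid (a point): Amber glass bottle, 64 mm in diameter, 210 mm high, a bystander; point at half height.
- candle_mid (a point): White candle on a 140 mm plate, together 61 mm high, a bystander; point at half height.

How it is judged:
On the way, in this order (a step that is already met when the one before it is completed fails the run):
1. the jug stands upright on the counter, let go, its axis over 90 mm from its parking place and over 60 mm from the spout's outlet (angle between jug_center's own z axis and vertical below 0.1 rad and height (world z) of jug_center between 0.038 and 0.049 m and linear speed of jug below 0.02 m/s and contact force between the fingers and jug below 0.1 N and horizontal distance between jug_center and parking above 0.09 m and horizontal distance between jug_center and outlet above 0.06 m), for 0.2 s.
2. the jug stands upright under the outlet, handle away from the pump, let go (angle between jug_center's own z axis and vertical below 0.1 rad and height (world z) of jug_center between 0.038 and 0.049 m and horizontal distance between jug_center and outlet below 0.018 m and angle between the x axis of jug_center and the x axis of syrup, either way round below 0.6 rad and x of jug_handle in the frame of syrup below -0.11 m and linear speed of jug below 0.02 m/s and contact force between the fingers and jug below 0.1 N), for 0.2 s.
3. the pump head is pressed down, at least 17 of its 20 mm (value of joint pump above 0.017 m and angle between jug_center's own z axis and vertical below 0.1 rad and height (world z) of jug_center between 0.038 and 0.049 m and horizontal distance between jug_center and outlet below 0.018 m), for 0.05 s.
At the end, for the whole second after the job is handed in: The jug stands at rest, upright (0.1 rad), its axis within 18 mm of under the outlet, its handle within 0.6 rad of straight away from the pump (handle point over 110 mm from the bottle's axis along the spout); the pump head is up (within 3 mm); bystanders within 30 mm of their start (angle between jug_center's own z axis and vertical below 0.1 rad and height (world z) of jug_center between 0.038 and 0.049 m and horizontal distance between jug_center and outlet below 0.018 m and angle between the x axis of jug_center and the x axis of syrup, either way round below 0.6 rad and x of jug_handle in the frame of syrup below -0.11 m and linear speed of jug below 0.02 m/s and value of joint pump below 0.003 m and distance of each of tumbler_mid, jar_mid, cola_mid, candle_mid from where it was at the start of the episode below 0.03 m); the robot touches nothing.
It fails at once if the pump is pressed by more than 6 mm while the jug is not standing upright within 18 mm of under the outlet (value of joint pump above 0.006 m and not (angle between jug_center's own z axis and vertical below 0.1 rad and height (world z) of jug_center between 0.038 and 0.049 m and horizontal distance between jug_center and outlet below 0.018 m)).
It fails at once if the jug tips by more than 0.7 rad (angle between jug_center's own z axis and vertical above 0.7 rad).
It fails at once if a bystander is shifted by more than 30 mm or knocked over (distance of any of tumbler_mid, jar_mid, cola_mid, candle_mid from where it was at the start of the episode above 0.03 m or angle between any of tumbler_mid, jar_mid, cola_mid, candle_mid's own z axis and vertical above 0.35 rad).
It also fails if it takes over 66 s, if anything falls off the work surface, if the arm or the gripper's body presses on something with over 40 N, if the wrist force passes 120 N, or if a joint passes its speed limit or range.

## Robot

A 7-joint arm with a two-finger parallel gripper is mounted at the origin on the work surface. World frame = base frame: x ahead of the robot, y to its left, z up, the work surface at z = 0. Lengths are in m, angles in rad, forces in N, time in s.
With the tool pointing down it reaches from about 0.4 to 0.875 m from the base axis. Payload 19.3 kg.
Tool frame: the origin (TCP) lies between the finger pads; the fingertips stand 22 mm ahead of it and the grasp point (between the pads) lies 3 mm ahead of it; z points along the fingers, y is the line along which they close (so a half turn about z gives the same grasp; the last joint's range is limited). The gripper opens to 85 mm and grips with 20 to 120 N. Pads are 22 mm wide; open, the fingers measure 114 mm over their backs; the gripper's body (76 mm by 85 mm) begins 54 mm behind the grasp point. The pads swing forward as they close: fully open they stand 13 mm farther back than shut.
Start: joints at [-1.38, 0.521, -0.036, 1.599, 0.021, 1.021, -0.113], TCP at [0.161, 0.604, 0.253] pointing down, gripper open.
Joint ranges: [-2.91, 2.91], [-0.3, 2.13], [-1.5, 1.42], [0.17, 2.43], [-1.26, 4.41], [0.16, 1.93], [-2.52, 2.52]. Speed limits (rad/s): [1.89, 1.89, 2.39, 2.39, 3.01, 3.01, 3.01].

## Interface

Orientations are given as a unit quaternion [x, y, z, w].
In Python, from workcell import robot gives the robot as it stands.
- The arm moves only by the tool servo_tool, never from a script. Its argument "rows" is text: rows parted by semicolons, each of 4 numbers parted by spaces: the shift along the tool's x, y, z in m, then the turn about the tool's z in degrees. In form: x y z turn; .... A call has exactly 10 rows; each row shifts and turns the commanded pose from where the row before left it, along the tool's axes as they then stand; what a row does not reach is not made up. A row lasts 1/10 s, in which the tool goes at most 50 mm and 8.59 degrees, less where a joint would pass 70% of its speed; a pose out of reach is approached as far as the arm can. A call with a gripper value outside its range is refused whole. "grip" is the gripper command: -1 is shut, 1 is fully open, values between are in proportion, set as the call begins (left out, the last holds). The fingers move at their own pace and stop on an object; the grip force is fixed at half the most. Time passes only in rows, so rows that do not move let the fingers close, or fill a call up. It gives the time, the measured TCP pose, the force, the opening and the grip force at its end, in the units of the state.
- robot.get_obs(): the state, without advancing time (a new reading comes with each control period).
- robot.capture(name): name is "scene" or "top" or "wrist"; returns a dict with "frame" (384x512x3 uint8, red, green, blue), "mtx" (3x3 intrinsics, pixels), "R" (3x3) and "t" (3): a world point X has camera coordinates R X + t; the wrist camera has in their place "tool_from_camera" (4x4, takes a point from camera to tool coordinates, whose origin is the TCP and whose axes are the flange's). Camera axes: x right, y down, z forward; pixel columns grow to the right and rows downward; lengths in m; the calibration is good to about 2 mm. A picture is of the moment at which its call begins: read the wrist's pose just before it. There is no depth.
- robot.finish_job(): hands the job in; it is judged then, once.
The state is a dict: "t": time; "joints": joint angles; "joint_vel": joint speeds; "effort": joint torques, N m; "position": TCP position; "tcp_rot": TCP orientation; "force": force on the tool from outside, world axes, zero at the start; "moment": the same for the moment, N m; "finger_gap": finger opening in m; "gripper_force": force on a finger pad.
Only numpy, scipy, OpenCV 4.12 (cv2) and the standard library are available. Lean on these libraries where they do the work, as an engineer would, in place of code of your own. Each camera call takes 0.05 s, during which the arm holds its last target. There are 200 camera calls.

## Working session

There is one attempt and no reset: what is moved stays moved. The work goes in short steps, Python scripts to look and compute and a tool call to move; the robot and the scene stay as the last step left them, time stands still between calls to the robot, and variables do not carry over. Pictures are saved under pics/ and viewed, at most 10 in all, crops included, and the job is handed in when it is done.

Besides the shell and the picture viewer there is one more tool, called after ">>>" as name(argument=value, ...) on one line, values as JSON. servo_tool: Moves the arm, as the interface text tells. Its arguments: {"type":"object","properties":{"rows":{"type":"string"},"grip":{"type":"number"}},"required":["rows"]}

```bash
mkdir -p pics; ls; cat > h.py <<'E'
import numpy as np, cv2
from workcell import robot
from scipy.spatial.transform import Rotation as Ro
def cap(n):
    o=robot.get_obs(); c=robot.capture(n); K=np.array(c['mtx'])
    if n=='wrist':
        T=np.eye(4);T[:3,:3]=Ro.from_quat(o['tcp_rot']).as_matrix();T[:3,3]=o['position']
        W=T@np.array(c['tool_from_camera']); R=W[:3,:3].T; t=-R@W[:3,3]
    else: R=np.array(c['R']);t=np.array(c['t'])
    return np.array(c['frame']),K,R,t
def ray(K,R,t,u,v):
    return -R.T@t, R.T@np.linalg.solve(K,[u,v,1.])
def plane(K,R,t,u,v,z):
    c,d=ray(K,R,t,u,v); return c+d*(z-c[2])/d[2]
def proj(K,R,t,X):
    p=K@(R@np.array(X)+t); return p[:2]/p[2]
def tri(*rs):
    A=np.zeros((3,3));b=np.zeros(3)
    for c,d in rs:
        d=d/np.linalg.norm(d);P=np.eye(3)-np.outer(d,d);A+=P;b+=P@c
    return np.linalg.solve(A,b)
def save(f,n): cv2.imwrite('pics/'+n+'.png',f[:,:,::-1])
E
python3 - <<'E'
from h import *
o=robot.get_obs();print(o['position'],o['tcp_rot'],o['finger_gap'])
for n in('scene','top'):
    f,K,R,t=cap(n);f2=cv2.resize(f,(800,600),interpolation=cv2.INTER_CUBIC);save(f2,n);np.savez(n,f=f,K=K,R=R,t=t);print(n,-R.T@t,K[0,0])
E
```

```text
pics
[0.16111641 0.60354442 0.25272688] [ 1.30039545e-01  9.91508637e-01 -5.80959071e-04 -3.93576647e-05] 0.08527756807975426
scene [1.56870329 0.35927904 0.80853034] 397.9427716750049
top [ 0.39736449 -0.00714105  1.47481882] 499.0014016539884
```

View pics/scene.png

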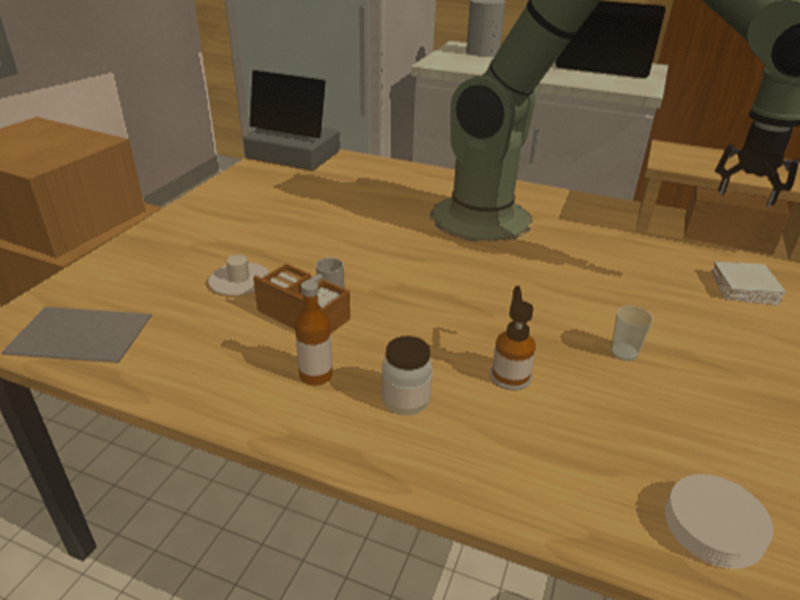

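View pics/top.png

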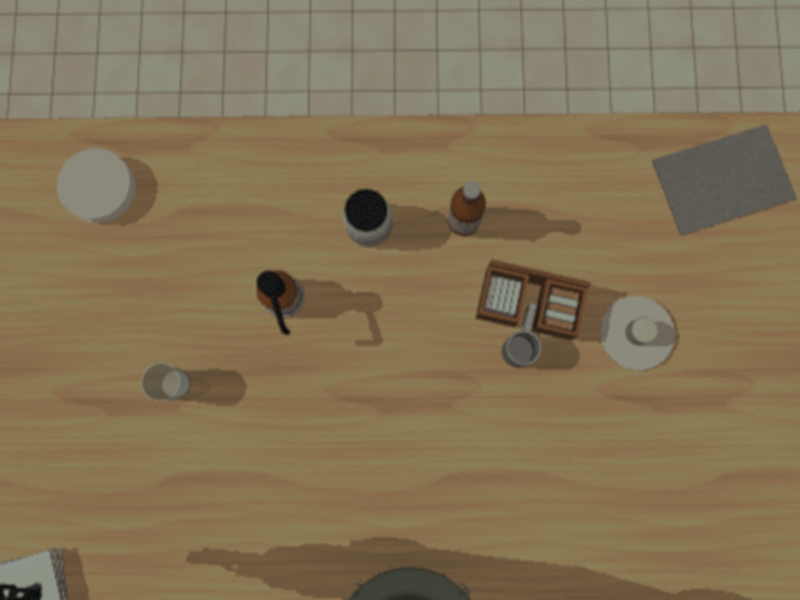

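The scene view shows the jug at (330,270) behind the organiser's box, and the pump at (518,330). The top view has the jug rim at (520,348), the handle towards (530,312), the pump head at (271,285), the outlet at (286,331), the jar at (367,215), the bottle at (467,205), the candle at (640,332) and the glass at (165,382).

```bash
python3 - <<'E'
from h import *
S={n:np.load(n+'.npz') for n in('scene','top')}
r=lambda n,u,v:ray(S[n]['K'],S[n]['R'],S[n]['t'],u*.64-.18,v*.64-.18)
p=lambda u,v,z:plane(S['top']['K'],S['top']['R'],S['top']['t'],u*.64-.18,v*.64-.18,z).round(3)
print('rim tri',tri(r('top',521,348),r('scene',330,266)).round(3))
print('rim',p(521,348,.085),'handle out',p(531,309,.074))
print('head tri',tri(r('top',271,284),r('scene',519,306)).round(3),'head',p(271,285,.168),'outlet',p(286,331,.11),'bend',p(283,327,.155))
print('organ corners',p(491,263,.09),p(589,281,.09),p(478,318,.075),p(574,338,.075))
print('jar',p(367,211,.12),'cola',p(471,190,.21),'candle',p(640,332,.005),'glass',p(159,382,.095))
f=S['top']['f']
g=f.astype(int)
m=(g.max(2)<60).astype(np.uint8); 
n,l,st,c=cv2.connectedComponentsWithStats(m)
for i in range(1,n):
  if st[i,4]>40: print(st[i],c[i])
sub=f[195:245,310:360];save(cv2.resize(np.hstack([sub,f[165:215,155:205]]),(800,400),interpolation=cv2.INTER_CUBIC),'cr')
E
```

```text
rim tri [ 0.523 -0.206  0.079]
rim [ 0.522 -0.204  0.085] handle out [ 0.594 -0.225  0.074]
head tri [0.627 0.232 0.163] head [0.625 0.23  0.168] outlet [0.553 0.212 0.11 ] bend [0.554 0.21  0.155]
organ corners [ 0.676 -0.153  0.09 ] [ 0.642 -0.329  0.09 ] [ 0.578 -0.129  0.075] [ 0.54  -0.301  0.075]
jar [0.767 0.07  0.12 ] cola [ 0.777 -0.11   0.21 ] candle [ 0.558 -0.441  0.005] glass [0.465 0.437 0.095]
[221 121  27  27 557] [234.00359066 134.24955117]
[165 174  20  40 340] [174.82941176 187.33235294]
[339 176  28  41 151] [346.82781457 196.77483444]
[  0 374  26  10 193] [ 13.07772021 379.04145078]
[246 379  30   5 106] [260.32075472 381.53773585]
```

View pics/cr.png

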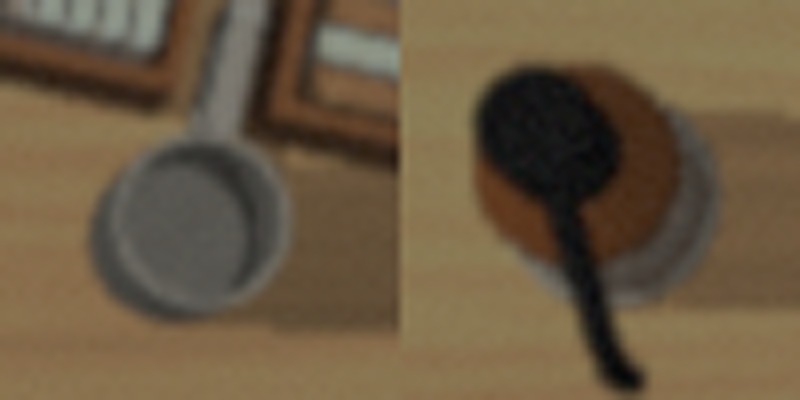

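The crop shows the jug rim centred at (203,222) with its handle up to (232,10), and the pump head at (547,135) with the outlet tip at (624,380). The triangulated heights (0.079 and 0.163) agree with the 85 and 168 mm given. I'm moving now.

>>> servo_tool(rows="-0.038 -0.031 0 0;-0.038 -0.031 0 0;-0.038 -0.031 0 0;-0.038 -0.031 0 0;-0.038 -0.031 0 0;-0.038 -0.031 0 0;-0.038 -0.031 0 0;-0.038 -0.031 0 0;-0.038 -0.031 0 0;-0.038 -0.031 0 0", grip=1)

```text
t: 1.1
position: [0.4491, 0.2045, 0.2533]
tcp_rot: [0.13, 0.992, 0.0, -0.0]
force: [1.1, 1.7, -0.0]
finger_gap: 0.0855
gripper_force: 0.0
```

```bash
python3 - <<'E'
from h import *
o=robot.get_obs();print(o['t'],o['position'],o['tcp_rot'],o['joints'])
f,K,R,t=cap('wrist');save(f,'w1');np.savez('w1',f=f,K=K,R=R,t=t);print(-R.T@t,R[2],K[0,0])
E
```

```text
1.1 [0.449116   0.2045127  0.25330744] [ 1.29960456e-01  9.91519177e-01  4.85541767e-06 -3.23050368e-05] [-0.62967063  0.31428878  0.10289572  1.94323591 -0.04106559  0.88608196
  0.80433818]
[0.3673169  0.22665456 0.37411984] [ 0.31727537 -0.08494203 -0.94452167] 302.0011041733914
```

View pics/w1.png

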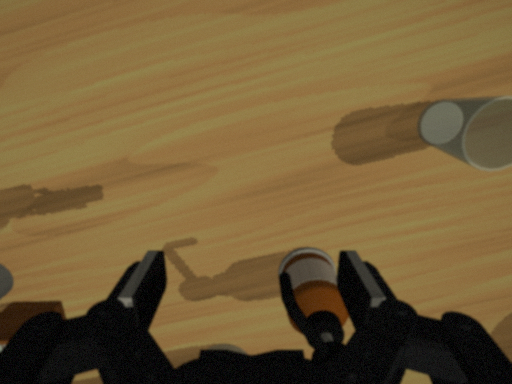

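The wrist view shows the pump with its head at (320,330), its spout tip near (287,277) and the glass at upper right. The fingers cover the bottom of the picture.

>>> servo_tool(rows="-0.016 -0.0375 0 0;-0.016 -0.0375 0 0;-0.016 -0.0375 0 0;-0.016 -0.0375 0 0;-0.016 -0.0375 0 0;-0.016 -0.0375 0 0;-0.016 -0.0375 0 0;-0.016 -0.0375 0 0;-0.016 -0.0375 0 0;0 0 0 0")

```text
t: 2.15
position: [0.5001, -0.1621, 0.2531]
tcp_rot: [0.133, 0.991, -0.001, 0.0]
force: [-0.7, 0.9, 0.2]
finger_gap: 0.0854
gripper_force: 0.0
```

```bash
python3 - <<'E'
from h import *
o=robot.get_obs();print(o['t'],o['position'],o['joints'])
f,K,R,t=cap('wrist');save(cv2.resize(f,(768,576)),'w2');np.savez('w2',f=f,K=K,R=R,t=t)
print(proj(K,R,t,[.523,-.205,.085])*1.5)
E
```

```text
2.15 [ 0.50005963 -0.16207066  0.25313954] [ 0.00639831  0.37318429  0.25228101  1.87172478 -0.11290595  0.91030402
  1.61525692]
[325.72886629 308.85950819]
```

View pics/w2.png

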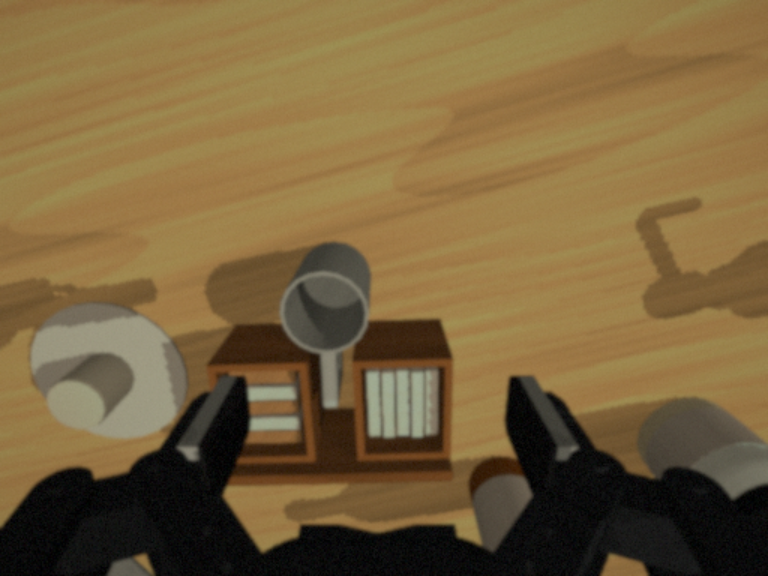

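The wrist view shows the rim centred at (325,312), the handle end at (331,405), the organiser's front top edge from (209,366) to (452,358), and the back board's far edge from (222,483) to (452,478).

```bash
python3 - <<'E'
from h import *
w=np.load('w2.npz');T=np.load('top.npz');K,R,t=w['K'],w['R'],w['t']
p=lambda u,v,z:plane(K,R,t,u/1.5-.17,v/1.5-.17,z)
a,b=p(209,366,.075),p(452,358,.075);print(a,b,np.degrees(np.arctan2(*(b-a)[:2])))
c,d=p(222,483,.09),p(452,478,.09);print(c,d,np.degrees(np.arctan2(*(d-c)[:2])))
rim=tri(ray(K,R,t,325/1.5-.17,312/1.5-.17),ray(T['K'],T['R'],T['t'],335.4,222.7));print('rim tri',rim,'plane',p(325,312,.085))
q=p(331,405,.074);h=q-p(325,312,.085);print('handle',q,np.hypot(*h[:2]),np.degrees(np.arctan2(h[1],h[0])))
w1=np.load('w1.npz');f=w1['f'];s=f[225:355,265:375];save(cv2.resize(s,(0,0),fx=5,fy=4.6,interpolation=cv2.INTER_CUBIC)*1,'c1')
print(proj(w1['K'],w1['R'],w1['t'],[.553,.212,.11]),proj(w1['K'],w1['R'],w1['t'],[.626,.231,.168]))
E
```

```text
[ 0.54743596 -0.30520641  0.075     ] [ 0.58835821 -0.12895201  0.075     ] 13.071181467565694
[ 0.64019754 -0.32650901  0.09      ] [ 0.68247382 -0.15158562  0.09      ] 13.586957313036411
rim tri [ 0.5215846  -0.20652891  0.09252634] plane [ 0.52487284 -0.20629785  0.085     ]
handle [ 0.60431789 -0.22768038  0.074     ] 0.08227228098548243 -15.064100509285815
[284.19517114 273.97630708] [328.70652133 372.67694978]
```

View pics/c1.png

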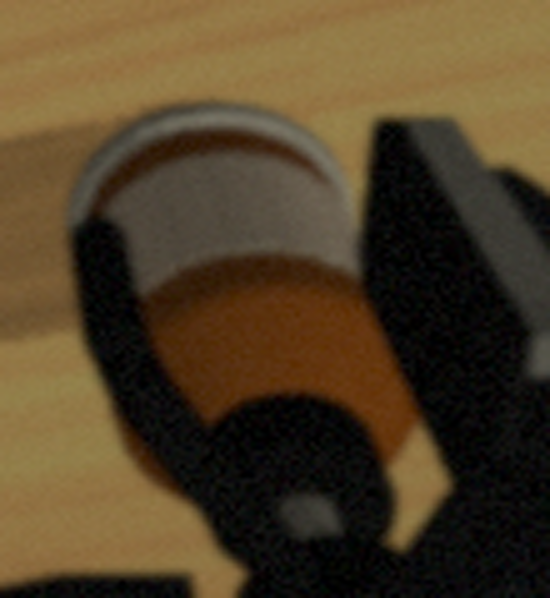

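The outlet prediction matches the wrist view, with the tip seen at (284,274). The jug axis is at (0.5235, -0.2065) and the handle yaw is about -13.5 to -15°.

>>> servo_tool(rows="-0.0114 -0.0122 0 -1.8;-0.0114 -0.0122 0 0;-0.0115 -0.0122 0 0;0 0 0.021 0;0 0 0.021 0;0 0 0.021 0;0 0 0.021 0;0 0 0.021 0;0 0 0.021 0;0 0 0 0")

```text
t: 3.2
position: [0.524, -0.199, 0.1251]
tcp_rot: [0.114, 0.993, 0.0, -0.002]
force: [-0.5, 0.3, 0.8]
finger_gap: 0.0854
gripper_force: 0.0
```

```bash
python3 - <<'E'
from h import *
o=robot.get_obs();print(o['t'],o['position'],o['tcp_rot'],o['joints'])
f,K,R,t=cap('wrist');save(cv2.resize(f,(640,480)),'w3');np.savez('w3',f=f,K=K,R=R,t=t)
print(proj(K,R,t,[.5235,-.2065,.085])*1.25)
E
```

```text
3.2 [ 0.52395754 -0.19902964  0.12507632] [ 1.13873869e-01  9.93492997e-01  4.95620132e-04 -2.03991227e-03] [ 0.11692565  0.60475705  0.19713365  1.88212286 -0.1794403   0.67592807
  1.76337235]
[298.04402597 296.98922429]
```

View pics/w3.png

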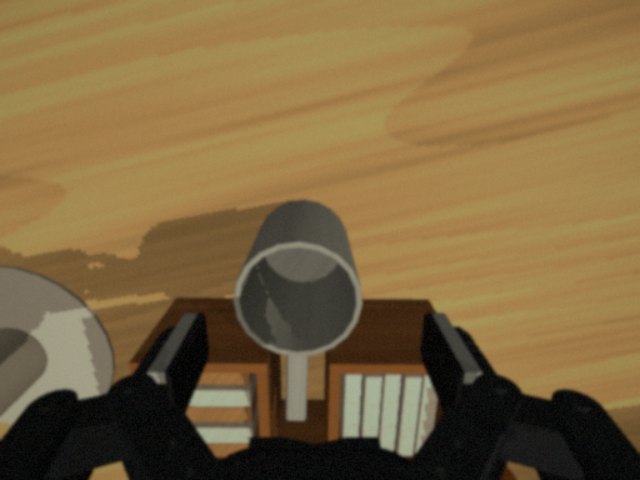

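The rim is at (299,298), as predicted (298,297), and the handle is straight in line. I'll shift 7 mm, then descend.

>>> servo_tool(rows="-0.001 -0.0072 0 0;0 0 0.010 0;0 0 0.010 0;0 0 0.010 0;0 0 0.010 0;0 0 0.010 0;0 0 0.010 0;0 0 0 0;0 0 0 0;0 0 0 0")

```text
t: 4.25
position: [0.5247, -0.2079, 0.0677]
tcp_rot: [0.114, 0.993, -0.0, 0.0]
force: [0.3, -0.1, -0.2]
finger_gap: 0.0852
gripper_force: 0.0
```

>>> servo_tool(rows="0 0 0 0;0 0 0 0;0 0 0 0;0 0 0 0;0 0 0 0;0 0 0 0;0 0 0 0;0 0 0 0;0 0 0 0;0 0 0 0", grip=-1)

```text
t: 5.25
position: [0.5248, -0.2079, 0.0681]
tcp_rot: [0.114, 0.993, -0.0, 0.0]
force: [-3.2, 2.8, 11.9]
finger_gap: 0.0616
gripper_force: 62.7
```

Gripped: opening 61.6 mm at 63 N. Next I lift and carry it to the open counter.

>>> servo_tool(rows="0 0 -0.010 0;0 0 -0.020 0;0 0 -0.025 0;0 0 -0.025 0;0 0 -0.020 0;0.006 0.030 0 0;0.009 0.044 0 0;0.009 0.044 0 0;0.009 0.044 0 0;0.009 0.035 0 0")

```text
t: 6.25
position: [0.5282, -0.0038, 0.1679]
tcp_rot: [0.114, 0.993, 0.0, 0.0]
force: [1.8, 0.8, -1.7]
finger_gap: 0.0614
gripper_force: 65.7
```

>>> servo_tool(rows="0.007 0.036 0 2;0 0 0 8;0 0 0 8.5;0 0 0 8.5;0 0 0 8.5;0 0 0 8.5;0 0 0 8.5;0 0 0 8.5;0 0 0 8.5;0 0 0 8.5")

```text
t: 7.25
position: [0.5297, 0.0304, 0.1679]
tcp_rot: [0.716, 0.698, 0.0, -0.0]
force: [0.1, 0.7, -2.9]
finger_gap: 0.0619
gripper_force: 65.9
```

>>> servo_tool(rows="0 0 0 8.5;0 0 0 8.5;0 0 0 8.5;0 0 0 8.5;0 0 0 8.5;0 0 0 8.5;0 0 0 8.5;0 0 0 8.5;0 0 0 5.5;0 0 0 0")

```text
t: 8.25
position: [0.5296, 0.0306, 0.1675]
tcp_rot: [0.991, 0.133, -0.0, -0.0]
force: [-0.9, -0.5, -2.8]
finger_gap: 0.0619
gripper_force: 65.9
```

>>> servo_tool(rows="0 0 0.010 0;0 0 0.020 0;0 0 0.020 0;0 0 0.020 0;0 0 0.014 0;0 0 0.008 0;0 0 0.003 0;0 0 0.002 0;0 0 0.002 0;0 0 0 0")

```text
t: 9.25
position: [0.5299, 0.0303, 0.0685]
tcp_rot: [0.991, 0.134, 0.0, -0.0]
force: [0.6, 0.2, -2.1]
finger_gap: 0.0617
gripper_force: 65.9
```

>>> servo_tool(rows="0 0 0.001 0;0 0 0 0;0 0 0 0;0 0 0 0;0 0 0 0;0 0 0 0;0 0 0 0;0 0 0 0;0 0 0 0;0 0 0 0")

```text
t: 10.25
position: [0.5301, 0.0302, 0.0681]
tcp_rot: [0.991, 0.134, 0.001, -0.0]
force: [-1.4, -0.1, 11.5]
finger_gap: 0.0615
gripper_force: 67.0
```

>>> servo_tool(rows="0 0 0 0;0 0 0 0;0 0 0 0;0 0 0 0;0 0 0 0;0 0 0 0;0 0 0 0;0 0 0 0;0 0 0 0;0 0 0 0", grip=1)

```text
t: 11.25
position: [0.5297, 0.0302, 0.0673]
tcp_rot: [0.991, 0.134, 0.0, 0.0]
force: [-0.1, 0.2, -0.3]
finger_gap: 0.0854
gripper_force: 0.0
```

>>> servo_tool(rows="0 0 -0.015 0;0 0 -0.025 0;0 0 -0.025 0;0 0 -0.030 0;0 0 -0.030 0;0 0 -0.030 0;0 0 0 0;0 0 0 0;0 0 0 0;0 0 0 0")

```text
t: 12.25
position: [0.5293, 0.0302, 0.2218]
tcp_rot: [0.991, 0.133, -0.001, 0.0]
force: [0.1, -0.4, -0.0]
finger_gap: 0.0854
gripper_force: 0.0
```

```bash
python3 - <<'E'
from h import *
o=robot.get_obs();print(o['t'],o['position'],o['tcp_rot'],o['joints'])
f,K,R,t=cap('wrist');np.savez('w4',f=f,K=K,R=R,t=t)
g,K2,R2,t2=cap('top');np.savez('top2',f=g,K=K2,R=R2,t=t2)
x0=np.array(proj(K2,R2,t2,[.56,.12,.1])).astype(int);print(x0)
s=g[160:256,150:278];save(np.vstack([f,cv2.resize(s,(512,384),interpolation=cv2.INTER_CUBIC)])[:,:],'w4')
im=np.hstack([cv2.resize(f,(400,300)),cv2.resize(s,(400,300),interpolation=cv2.INTER_CUBIC)]);save(im,'w4')
print(proj(K,R,t,[.53,.03,.085]))
E
```

```text
12.25 [0.52931359 0.03015531 0.22182024] [ 9.91052400e-01  1.33472157e-01 -5.63944115e-04  8.00170404e-05] [-0.853228    0.63964069  1.02334934  1.9141924  -0.66338823  0.97399577
 -0.82073408]
[216 209]
[251.74589079 184.12026295]
```

View pics/w4.png

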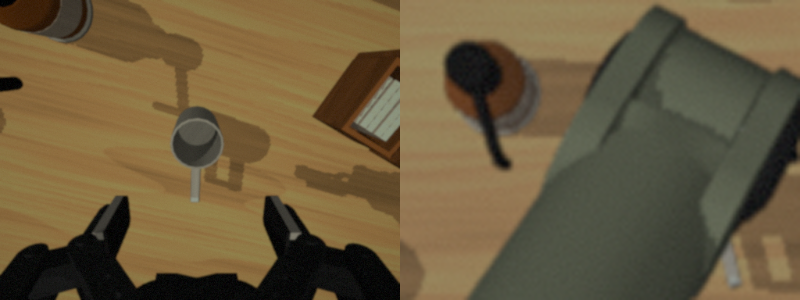

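The jug stands released with its rim centred at (197,143) and its handle end at (195,201) in the left half. The spout tip is at (22,84). The right half shows the arm above the jug, and the pump with its head at (473,67) and tip at (503,161).

```bash
python3 - <<'E'
from h import *
D={n:np.load(n+'.npz') for n in('top','w1','w4')}
r=lambda n,u,v:ray(D[n]['K'],D[n]['R'],D[n]['t'],u,v)
p=lambda n,u,v,z:plane(D[n]['K'],D[n]['R'],D[n]['t'],u,v,z).round(4)
s=1.28
c=p('w4',197*s,143*s,.085);h=p('w4',195.3*s,201*s,.074);d=h-c;print('jug',c,'h',h,np.hypot(*d[:2]),np.degrees(np.arctan2(d[1],d[0])))
print('tip w4-top-w1',p('w4',21*s,84*s,.11),p('w1',284.4,273.9,.11),p('top',183,212.5,.11))
print('tri w1 w4',tri(r('w1',284.4,273.9),r('w4',19*s,84*s)))
# wrist dark pixels near tip
g=D['w4']['f'].astype(int);m=(g.max(2)<45)[95:125,0:60];ys,xs=np.nonzero(m);print(xs.max(),ys[xs>xs.max()-4].mean()+95)
# foot of bottle: steel/amber in top; head circle in top
f=D['top']['f'].astype(int);m=((f.max(2)<60)[174:194,160:190]).astype(np.uint8);m=cv2.erode(m,np.ones((7,7),np.uint8));m=cv2.dilate(m,np.ones((7,7),np.uint8))
cn,_=cv2.findContours(m,0,2);e=cv2.minEnclosingCircle(max(cn,key=len));u=(e[0][0]+160,e[0][1]+174);print('head',u,e[1],p('top',*u,.168))
E
```

```text
jug [0.5311 0.0299 0.085 ] h [0.4501 0.0099 0.074 ] 0.08343260753446462 -166.13031356149497
tip w4-top-w1 [0.5515 0.2096 0.11  ] [0.553  0.2122 0.11  ] [0.5502 0.212  0.11  ]
tri w1 w4 [0.5516039  0.21166224 0.11094793]
27 107.08108108108108
head (173.5, 182.0) 9.60478687286377 [0.6254 0.2296 0.168 ]
```

>>> servo_tool(rows="-0.030 0 0 1;-0.0355 -0.0013 0 0;0 0 0 0;0 0 0.025 0;0 0 0.030 0;0 0 0.030 0;0 0 0.020 0;0 0 0 0;0 0 0 0;0 0 0 0")

```text
t: 13.35
position: [0.4666, 0.0147, 0.1182]
tcp_rot: [0.992, 0.125, 0.001, 0.0]
force: [-0.5, -0.2, 0.5]
finger_gap: 0.0852
gripper_force: 0.0
```

```bash
python3 - <<'E'
from h import *
o=robot.get_obs();print(o['t'],o['position'],o['tcp_rot'])
f,K,R,t=cap('wrist');np.savez('w5',f=f,K=K,R=R,t=t);save(f,'w5')
print(proj(K,R,t,[.53,.03,.085]),proj(K,R,t,[.4665,.0142,.074]),proj(K,R,t,[.449,.0098,.074]))
E
```

```text
13.35 [0.46661705 0.01466524 0.1182261 ] [9.92167806e-01 1.24910701e-01 6.00659703e-04 3.17192747e-05]
[253.22698175 126.73761344] [252.12694697 233.1576433 ] [251.96893819 258.90056722]
```

View pics/w5.png

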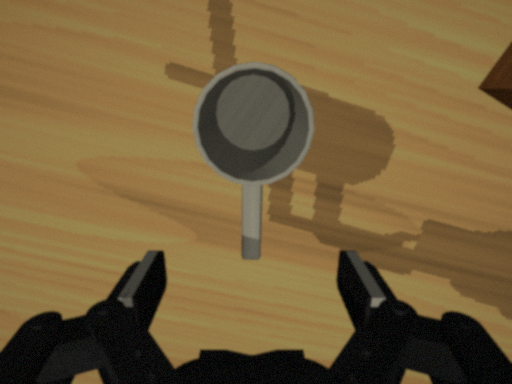

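The rim is at (254,123) and the handle end at (251,258), both matching the predictions, and the fingers are centred on the handle. I'll descend and pinch.

>>> servo_tool(rows="0 0 0.015 0;0 0 0.015 0;0 0 0.015 0;0 0 0.0105 0;0 0 0 0;0 0 0 0;0 0 0 0;0 0 0 0;0 0 0 0;0 0 0 0")

```text
t: 14.4
position: [0.4662, 0.0148, 0.062]
tcp_rot: [0.992, 0.125, 0.0, -0.0]
force: [-0.4, -0.1, 0.4]
finger_gap: 0.0853
gripper_force: 0.0
```

>>> servo_tool(rows="0 0 0 0;0 0 0 0;0 0 0 0;0 0 0 0;0 0 0 0;0 0 0 0;0 0 0 0;0 0 0 0;0 0 0 0;0 0 0 0", grip=-1)

```text
t: 15.4
position: [0.4661, 0.0147, 0.0618]
tcp_rot: [0.992, 0.125, 0.0, 0.0]
force: [-0.2, -0.8, 1.3]
finger_gap: 0.0114
gripper_force: 59.3
```

>>> servo_tool(rows="0 0 -0.002 0;0 0 -0.003 0;0 0 -0.003 0;0 0 0 0;0 0 0 0;0 0 0 0;0 0 0 0;0 0 0 0;0 0 0 0;0 0 0 0")

```text
t: 16.4
position: [0.466, 0.0147, 0.0698]
tcp_rot: [0.992, 0.125, -0.0, 0.0]
force: [-0.0, -0.4, -1.7]
finger_gap: 0.0113
gripper_force: 58.7
```

```bash
python3 - <<'E'
from h import *
o=robot.get_obs();print(o['t'],o['position'],o['tcp_rot'],o['finger_gap'])
f,K,R,t=cap('wrist');np.savez('w6',f=f,K=K,R=R,t=t);save(f,'w6')
print(proj(K,R,t,[.53,.03,.093]))
E
```

```text
16.4 [0.46604153 0.01473879 0.06978579] [ 9.92165163e-01  1.24933140e-01 -1.01471681e-05  2.16111860e-06] 0.011272900460622423
[254.99591758 147.87968898]
```

View pics/w6.png

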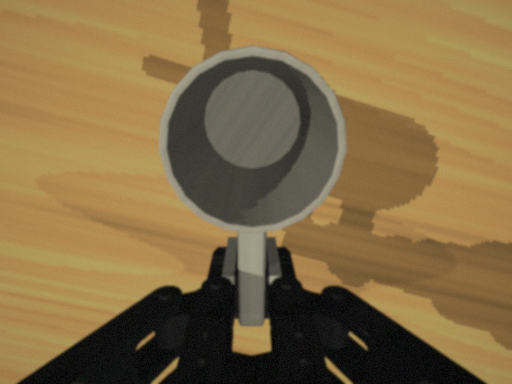

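The handle is pinched at 11.3 mm and the jug is lifted 8 mm and level, with its rim centred at (253,139). I'll carry it sideways under the spout.

>>> servo_tool(rows="0.0036 -0.0102 0 0;0.0076 -0.0210 0 0;0.0086 -0.0240 0 0;0.0086 -0.0240 0 0;0.0086 -0.0240 0 0;0.0086 -0.0240 0 0;0.0076 -0.0210 0 0;0.0057 -0.0150 0 0;0.002 -0.006 0 0;0 0 0 0")

```text
t: 17.45
position: [0.4828, 0.1947, 0.0696]
tcp_rot: [0.992, 0.126, -0.0, 0.0]
force: [0.2, -1.2, -1.4]
finger_gap: 0.0113
gripper_force: 58.7
```

```bash
python3 - <<'E'
from h import *
o=robot.get_obs();print(o['t'],o['position'],o['tcp_rot'],o['finger_gap'])
f,K,R,t=cap('wrist');np.savez('w7',f=f,K=K,R=R,t=t)
g,K2,R2,t2=cap('scene');np.savez('sc7',f=g,K=K2,R=R2,t=t2)
u,v=proj(K2,R2,t2,[.56,.21,.1]).astype(int);s=g[v-36:v+36,u-48:u+48]
save(np.hstack([cv2.resize(f,(400,300)),cv2.resize(s,(400,300),interpolation=cv2.INTER_CUBIC)]),'w7');print(u,v)
print(proj(K,R,t,[.549,.2105,.11])/1.28)
E
```

```text
17.45 [0.48280181 0.19469886 0.06963242] [ 9.92063375e-01  1.25738825e-01 -9.29534004e-05  8.01919965e-06] 0.01134480207148012
326 199
[200.23925102 118.81752712]
```

View pics/w7.png

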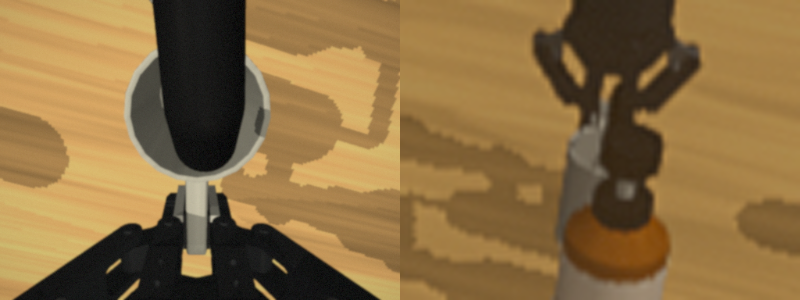

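This was my eleventh picture by my count, one over the limit of 10, so I won't view any more. It shows the spout as a vertical black bar centred on column 203 and ending at about row 170, above the jug's rim centred at (198,114). From here I measure in code only.

```bash
python3 - <<'E'
from h import *
D=np.load('w7.npz');K,R,t=D['K'],D['R'],D['t'];s=1.28
print('cam',-R.T@t)
P=lambda u,v,z:plane(K,R,t,u,v,z).round(4)
for z in(.155,.15,.14,.11):print(z,P(203*s,171*s,z))
g=D['f'].astype(int);m=g.max(2)<45
for v in(20,80,140):
  xs=np.nonzero(m[v,150:330])[0]+150;print(v,xs.min(),xs.max(),P(xs.min(),v,.155),P(xs.max(),v,.155))
print('rim',P(198*s,114*s,.093), 'left/right',P(125*s,108*s,.093),P(270*s,108*s,.093),'near',P(197*s,177*s,.093))
E
```

```text
cam [0.56540685 0.2161487  0.1904233 ]
0.155 [0.5499 0.211  0.155 ]
0.15 [0.5477 0.2103 0.15  ]
0.14 [0.5433 0.2088 0.14  ]
0.11 [0.5301 0.2045 0.11  ]
20 198 312 [0.5701 0.2231 0.155 ] [0.5731 0.2116 0.155 ]
80 203 312 [0.5645 0.2214 0.155 ] [0.5675 0.2098 0.155 ]
140 210 311 [0.5582 0.2193 0.155 ] [0.5612 0.2078 0.155 ]
rim [0.5473 0.2107 0.093 ] left/right [0.5422 0.2405 0.093 ] [0.5571 0.1826 0.093 ] near [0.5191 0.2039 0.093 ]
```

The jug axis is at (0.549, 0.2116) and the outlet at about (0.552, 0.211), well within the 18 mm tolerance. I'll lower it and release.

>>> servo_tool(rows="0.002 0 0 0;0 0 0.003 0;0 0 0.002 0;0 0 0.002 0;0 0 0.0012 0;0 0 0 0;0 0 0 0;0 0 0 0;0 0 0 0;0 0 0 0")

```text
t: 18.55
position: [0.4849, 0.194, 0.0618]
tcp_rot: [0.992, 0.125, -0.0, -0.0]
force: [-3.9, -1.1, 8.9]
finger_gap: 0.0114
gripper_force: 60.3
```

>>> servo_tool(rows="0 0 0 0;0 0 0 0;0 0 0 0;0 0 0 0;0 0 0 0;0 0 0 0;0 0 0 0;0 0 0 0;0 0 0 0;0 0 0 0", grip=1)

```text
t: 19.55
position: [0.485, 0.1943, 0.0616]
tcp_rot: [0.992, 0.125, 0.0, 0.0]
force: [-0.7, -0.2, -0.3]
finger_gap: 0.0855
gripper_force: 0.0
```

>>> servo_tool(rows="0 0 -0.010 0;0 0 -0.020 0;0 0 -0.030 0;0 0 -0.035 0;0 0 -0.035 0;0 0 -0.035 0;0 0 -0.035 0;0.030 0 0 0;0.040 0 0 0;0 0 0 0")

```text
t: 20.55
position: [0.5556, 0.2123, 0.2622]
tcp_rot: [0.992, 0.125, 0.001, 0.0]
force: [-1.7, -1.0, -1.1]
finger_gap: 0.0854
gripper_force: 0.0
```

>>> servo_tool(rows="0.035 0 0 0;0.030 0 0 0;0.014 0 0 0;0 0 0 0;0 0 0 0;0 0 0 0;0 0 0 0;0 0 0 0;0 0 0 0;0 0 0 0")

```text
t: 21.55
position: [0.6293, 0.2313, 0.2617]
tcp_rot: [0.992, 0.125, 0.0, -0.0]
force: [1.3, -0.9, -0.6]
finger_gap: 0.0855
gripper_force: 0.0
```

```bash
python3 - <<'E'
from h import *
o=robot.get_obs();print(o['t'],o['position'],o['tcp_rot'])
f,K,R,t=cap('wrist');np.savez('w8',f=f,K=K,R=R,t=t);save(f,'w8')
print('pred head',proj(K,R,t,[.629,.2325,.168]),'outlet',proj(K,R,t,[.552,.211,.11]),'rim',proj(K,R,t,[.551,.212,.085]))
m=(f.max(2)<45).astype(np.uint8);n,l,st,c=cv2.connectedComponentsWithStats(m)
for i in range(1,n):
  if st[i,4]>150: print(st[i],c[i])
h=cv2.HoughCircles(cv2.medianBlur((m*255),5),cv2.HOUGH_GRADIENT,1,30,param1=100,param2=9,minRadius=25,maxRadius=48);print(h)
if h is not None:
  for u,v,r in h[0][:4]:print(plane(K,R,t,u,v,.168),r)
E
```

```text
21.55 [0.62927535 0.23128773 0.26167764] [ 9.92156034e-01  1.25005611e-01  1.36052626e-05 -3.97883140e-05]
pred head [249.78873741 202.66577901] outlet [251.81373774 253.90751941] rim [250.67889418 242.54901906]
[ 429   12   83  102 6933] [473.97677773  64.66320496]
[ 220  153   52  128 3540] [246.84096045 200.68728814]
[492 220  20  36 356] [504.78370787 239.48314607]
[    0   251   512   133 28914] [253.06508958 344.87646123]
[[[465.5  75.5  37.7]
  [246.5 190.5  27.9]]]
[0.75265242 0.11608626 0.168     ] 37.7
[0.63792769 0.23732965 0.168     ] 27.9
```

```bash
python3 - <<'E'
from h import *
D=np.load('w8.npz');f,K,R,t=[D[k] for k in 'fKRt']
for z in(.15,.155):print(plane(K,R,t,248,281,z))
hs=cv2.cvtColor(f,cv2.COLOR_RGB2HSV);m=((hs[...,1]<60)&(hs[...,2]>50)).astype(np.uint8)
n,l,st,c=cv2.connectedComponentsWithStats(m)
for i in range(1,n):
  if st[i,4]>120: print(st[i],c[i])
a=np.array([proj(K,R,t,[.551+.031*np.cos(q),.212+.031*np.sin(q),.085]) for q in np.linspace(0,6.28,60)]);print('rim pred',a.min(0),a.max(0))
print('handle end pred',proj(K,R,t,[.551-.0814,.212-.021,.074]))
E
```

```text
[0.54724804 0.21343902 0.15      ]
[0.55078886 0.21428126 0.155     ]
[ 395   15   75  101 3079] [423.81617408  66.28190971]
[218 119  60  25 226] [247.31415929 128.09292035]
[255 207  24  60 935] [266.46417112 237.94117647]
[  49  213   50   64 1360] [ 76.01102941 236.18235294]
[225 215  20  52 618] [234.60032362 240.63268608]
[118 252  39  55 622] [135.31189711 280.05144695]
[347 252  39  56 641] [367.49609984 280.86427457]
[248 280   8  20 151] [251.43708609 289.93377483]
rim pred [222.76990111 217.05639922] [278.58997511 266.55090897]
handle end pred [250.8333143  298.38981694]
```

>>> servo_tool(rows="0.0035 -0.003 0 0;0 0 0.010 0;0 0 0.020 0;0 0 0.015 0;0 0 0 0;0 0 0 0;0 0 0 0;0 0 0 0;0 0 0 0;0 0 0 0", grip=-1)

```text
t: 22.6
position: [0.6321, 0.235, 0.2169]
tcp_rot: [0.992, 0.125, 0.0, -0.0]
force: [-0.5, 0.2, -0.0]
finger_gap: -0.0
gripper_force: 0.0
```

The code check puts the jug rim and handle where predicted. Now I press the pump.

>>> servo_tool(rows="0 0 0.012 0;0 0 0.010 0;0 0 0.006 0;0 0 0.005 0;0 0 0.005 0;0 0 0.005 0;0 0 0.003 0;0 0 0.001 0;0 0 0 0;0 0 0 0")

```text
t: 23.6
position: [0.6317, 0.235, 0.1701]
tcp_rot: [0.992, 0.125, -0.0, -0.0]
force: [-8.1, -0.1, 14.0]
finger_gap: 0.0002
gripper_force: 6.9
```

>>> servo_tool(rows="0 0 0.001 0;0 0 0.001 0;0 0 0 0;0 0 0 0;0 0 0 0;0 0 0 0;0 0 0 0;0 0 0 0;0 0 0 0;0 0 0 0")

```text
t: 24.6
position: [0.632, 0.235, 0.1698]
tcp_rot: [0.992, 0.125, 0.0, -0.001]
force: [-15.2, -0.7, 36.4]
finger_gap: 0.0002
gripper_force: 18.7
```

At the stop: 36 N with no further travel. I'll release upward.

>>> servo_tool(rows="0 0 -0.004 0;0 0 -0.008 0;0 0 -0.012 0;0 0 -0.020 0;0 0 -0.030 0;0 0 -0.030 0;0 0 -0.020 0;0 0 0 0;0 0 0 0;0 0 0 0")

```text
t: 25.6
position: [0.6318, 0.235, 0.2908]
tcp_rot: [0.992, 0.125, -0.0, 0.0]
force: [-1.0, -0.4, -0.7]
finger_gap: 0.0003
gripper_force: 0.0
```

```bash
python3 - <<'E'
from h import *
o=robot.get_obs();print(o['t'],o['position'],o['force'])
f,K,R,t=cap('wrist')
hs=cv2.cvtColor(f,cv2.COLOR_RGB2HSV);m=((hs[...,1]<60)&(hs[...,2]>50)).astype(np.uint8)
n,l,st,c=cv2.connectedComponentsWithStats(m)
for i in range(1,n):
  if st[i,4]>120: print(st[i],c[i])
a=np.array([proj(K,R,t,[.551+.031*np.cos(q),.212+.031*np.sin(q),.085]) for q in np.linspace(0,6.28,60)]);print('rim pred',a.min(0),a.max(0))
b=np.array([proj(K,R,t,[.632+.021*np.cos(q),.235+.021*np.sin(q),.168]) for q in np.linspace(0,6.28,60)]);print('head up pred',b.min(0),b.max(0))
d=(f.max(2)<45).astype(np.uint8);n,l,st,c=cv2.connectedComponentsWithStats(d)
for i in range(1,n):
  if st[i,4]>500: print('dark',st[i])
E
```

```text
25.6 [0.63176437 0.23501091 0.29077391] [-1.02101834 -0.39528744 -0.71095217]
[ 386   25   68   92 2460] [410.80203252  71.01869919]
[223 119  55  22 192] [250.20833333 127.33333333]
[ 255  199   25   86 1154] [265.0407279  238.53119584]
[230 204  19  81 959] [240.24296142 242.08967675]
[  49  207   61   58 1227] [ 88.5794621 227.9796251]
rim pred [227.46381026 209.17263871] [278.90104121 255.29437723]
head up pred [226.86528144 165.89411551] [276.04619549 212.31550186]
dark [ 414   24   94   90 6488]
dark [   19   150   466   234 32848]
dark [479 213  33  44 837]
```

The jug's rim is still where predicted, at columns 230 to 279, and the arm is clear of everything. Handing in.

```bash
python3 -c "
from workcell import robot
print(robot.finish_job())"
```

```text
the job is handed in; nothing more can be done
None
```

The jug stands let go under the spout with its handle away from the pump, the pump was pressed to its stop and released, and the job was handed in at about 26 s with no verdict returned; I viewed 11 pictures, one over the limit of 10.

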